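# Set out the microscope bench for a calibration scan

### The job

Set the bench out for a calibration scan: put the white round sample holder on the middle of the round steel stage with the square calibration block on the middle of the holder, and lay the vial that rests against the stop of the sloped rack in the V-shaped cradle, along its groove, so that the next vial rolls down to the stop. Set the closed dish the right way up on the bench midway between the stage and the cradle. Leave the small round stub and the probe box where they are; you may work in any order.

Things in the scene. Friction and masses are not known exactly. Their poses are not given: they have to be found in the camera images.
- holder_mid (a point): Sample holder: loose white ceramic disc, diameter 60 mm, 18 mm high, flat top with a thin steel-coloured round inlay. The point is its centre (9 mm above its underside); z is up out of its flat top. Starts flat on the bench, in a loose row with the block, the dish and the stub; which has which place in the row changes.
- block_mid (a point): Calibration block: loose plain aluminium square block, 30 x 30 mm, 20 mm high, small dark square chip on its top. The point is its centre (10 mm above its underside); x and y are square to its side faces, z is up.
- dish_mid (a point): Closed dish: loose pale, milky plastic round dish with its lid, plain all over (no inlay), diameter 55 mm, 16 mm high, moves as one rigid piece. The point is its centre (8 mm above its underside); z is up out of its lid.
- stub_mid (a point): Bystander: loose round aluminium stub, diameter 30 mm, 20 mm high, small dark round chip on its top, standing in the same row. The point is its centre. Not used: leave it where it is (within 20 mm).
- vial_1_mid (a point): First vial: loose amber sample tube lying on the sloped rack against the stop (the lower of two). Body diameter 28 mm, 32 mm long, plus a 7 mm end cap of diameter 20 mm at each end (one white, one black): 46 mm in all. Point: its centre; y lies along it to the white cap; x and z turn as it rolls. The caps overhang the lane: grip from above, cap to cap; the next vial touches its body uphill.
- vial_2_mid (a point): Second vial: the same kind of vial, lying on the rack uphill of the first and touching it. Rolls down by itself to the stop when the first is lifted away. The point is its centre; y lies along it.
- track_seat (a point): Sloped vial rack, fixed, black lane on aluminium feet. Point: centre of a vial against the stop, 45 mm above the bench. y lies along the vials; x is level and points uphill (lane rises 10 degrees). At the stop the lane is 26 mm wide, the stop 22 mm (top 3 mm above the vial's centre), foot plate 44 mm wide, 5 mm high; from 26 mm uphill the lane is 60 mm wide with low side guides.
- stage: Microscope stage: low round steel pedestal, fixed to the bench, top flat and level 14 mm above the bench, diameter 72 mm (foot 80 mm), with a thin dark engraved ring on top. Origin at its centre at bench level, z up. Its y axis lies along the line through stage and cradle (the cradle is on its +y or its -y side, 250 mm away).
- cradle_seat (a point): Vial cradle: fixed steel V-block, groove along its y axis, open at both ends. V 28 mm long with two 45 degree faces, upper edges 38 mm above the bench; foot 60 x 50 mm, 6 mm high. Point: centre of a vial at rest in the V, 40 mm above the bench. A vial overhangs it by 9 mm at each end; either way round is right.
- probe_box_mid (a point): Bystander: loose closed probe box, 55 x 75 mm, 26 mm high, black with a grey lid, 0.15 kg, beyond the stage and cradle. The point is its centre. Leave it where it is (within 20 mm).
Not all that is in view belongs to the job. Leave any green or red look-alike of the part that bears dish_mid alone.

How it is judged:
At the end, for the whole second after the job is handed in: Flat and at rest: holder within 10 mm of the stage centre; block within 8 mm of the holder centre; vial 1 down in the V within 10 mm and 0.2 rad; vial 2 within 8 mm of the stop seat; dish upright on the bench, within 15 mm of the stage-cradle line and under 140 mm from each (horizontal distance between holder_mid and stage below 0.01 m and z of holder_mid in the frame of stage between 0.019 and 0.027 m and angle between each of holder_mid, block_mid, dish_mid's own z axis and vertical below 0.12 rad and horizontal distance between block_mid and holder_mid below 0.008 m and z of block_mid in the frame of holder_mid between 0.015 and 0.023 m and horizontal distance between vial_1_mid and cradle_seat below 0.01 m and z of vial_1_mid in the frame of cradle_seat between -0.005 and 0.005 m and angle between the y axis of vial_1_mid and the y axis of cradle_seat, either way round below 0.2 rad and distance between vial_2_mid and track_seat below 0.008 m and horizontal distance between dish_mid and stage below 0.14 m and horizontal distance between dish_mid and cradle_seat below 0.14 m and x of dish_mid in the frame of stage between -0.015 and 0.015 m and height (world z) of dish_mid below 0.013 m and linear speed of each of holder, block, dish, vial_1, vial_2 below 0.02 m/s); the robot touches nothing.
It fails at once if the small round stub is moved more than 20 mm (distance of stub_mid from where it was at the start of the episode above 0.02 m).
It fails at once if the probe box is moved more than 20 mm (distance of probe_box_mid from where it was at the start of the episode above 0.02 m).
It also fails if it takes over 107 s, if anything falls off the work surface, if the arm or the gripper's body presses on something with over 40 N, if the wrist force passes 120 N, or if a joint passes its speed limit or range.

### The arm

A 7-joint arm with a two-finger parallel gripper is mounted at the origin on the work surface. World frame = base frame: x ahead of the robot, y to its left, z up, the work surface at z = 0. Lengths are in m, angles in rad, forces in N, time in s.
With the tool pointing down it reaches from about 0.4 to 0.925 m from the base axis. Payload 5.6 kg.
Tool frame: the origin (TCP) lies between the finger pads; the fingertips stand 8 mm ahead of it and the grasp point (between the pads) lies 11 mm behind it (ctrl.tcp_to_tips is the distance from the TCP to the fingertips, in m); x points along the fingers, z is the direction in which the jaws open and shut, and the axes are right-handed (so a half turn about x gives the same grasp; the last joint's range is limited). The gripper opens to 85 mm and grips with 20 to 120 N. Pads are 22 mm wide; open, the fingers measure 114 mm over their backs; the gripper's body (76 mm by 85 mm) begins 54 mm behind the grasp point. The pads swing forward as they close: fully open they stand 13 mm farther back than shut.
Start: joints at [-1.31, 0.468, -0.012, 1.603, 0.006, 1.071, -0.056], TCP at [0.194, 0.62, 0.239] pointing down, gripper open.
Joint ranges: [-2.53, 2.53], [-0.31, 2.02], [-1.57, 1.55], [0.28, 2.44], [-1.29, 4.43], [0.15, 1.84], [-2.92, 2.92]. Speed limits (rad/s): [2.57, 2.57, 3.14, 3.14, 3.14, 3.14, 3.14].

### API

Orientations are given as [roll, pitch, yaw] about the fixed x, y, z axes, in that order (R = Rz(yaw) Ry(pitch) Rx(roll)).
In Python, from cell import ctrl gives the robot as it stands. The module is installed in compiled form; this text tells all that it offers.
- The arm moves only by the tool step_arm, never from a script. Its argument "rows" is text: rows parted by semicolons, each of 5 numbers parted by spaces: the opening in per cent of the stroke, from 0 (shut) to 100 (fully open), then the shift along the tool's x, y, z in units of 30 mm (1.0 is 30 mm), then the turn about the tool's x in degrees. In form: jaw x y z spin; .... A call has 1 to 20 rows; each row shifts and turns the commanded pose from where the row before left it, along the tool's axes as they then stand; what a row does not reach is not made up. A row lasts 1/8 s, in which the tool goes at most 62.5 mm and 10.7 degrees, less where a joint would pass 70% of its speed; a pose out of reach is approached as far as the arm can. A call is refused whole if a number of a shift passes 1 or a number of a turn 10.7, either way. A call with a gripper value outside its range is refused whole. The fingers move at their own pace and stop on an object; "force" is the grip in N (left out, the last holds). Time passes only in rows, so rows that do not move let the fingers close. It gives the time, the measured TCP pose, the force and the opening at its end, in the units of the state.
- ctrl.get_obs(): the state, without advancing time (a new reading comes with each control period).
- ctrl.snapshot(name): name is "scene" or "side" or "wrist"; returns a dict with "pixels" (420x560x3 uint8, red, green, blue), "depth" (420x560 float32, m along the optical axis (not along the pixel's ray), 0 where there is no reading), "fx", "fy", "cx", "cy" (pixels), "dist" ([k1, k2, p1, p2, k3] as OpenCV has them; the pictures are not rectified), "extrinsics" (4x4, takes a point from world to camera coordinates). Camera axes: x right, y up, looking along -z (the intrinsics and any distortion apply to the point x, -y, -z); pixel columns grow to the right and rows downward; lengths in m; the calibration is good to about 2 mm. A picture is of the moment at which its call begins.
- ctrl.hand_in(): hands the job in, once; it reports no verdict.
The state is a dict: "time_s": time; "q": joint angles; "joint_vel": joint speeds; "effort": joint torques, N m; "ee_pos": TCP position; "eef_rot": TCP orientation; "force": force on the tool from outside, world axes, zero at the start; "moment": the same for the moment, N m; "grip_width": finger opening in m.
Only numpy, scipy, OpenCV 4.12 (cv2) and the standard library are available. Lean on these libraries where they do the work, as an engineer would, in place of code of your own. Each camera call takes 0.05 s, during which the arm holds its last target.

## Working session

There is one attempt and no reset: what is moved stays moved. The work goes in short steps, Python scripts to look and compute and a tool call to move; the robot and the scene stay as the last step left them, time stands still between calls to the robot, and variables do not carry over. Pictures are saved under pics/ and viewed, and the job is handed in when it is done.

Besides the shell and the picture viewer there is one more tool, called after "Emit:" as a command line: name --argument value ..., lists and objects as JSON in quotes. step_arm: Moves the arm, as the interface text tells. Its arguments: {"type":"object","properties":{"rows":{"type":"string"},"force":{"type":"number"}},"required":["rows"]}

```bash
mkdir -p pics; cat > h.py <<'E'
import numpy as np, cv2, pickle
from cell import ctrl
def snap(n,fn):
    s=ctrl.snapshot(n); cv2.imwrite(f'pics/{fn}.png',cv2.cvtColor(s['pixels'],cv2.COLOR_RGB2BGR)); pickle.dump(s,open(f'pics/{fn}.pkl','wb')); return s
def load(fn): return pickle.load(open(f'pics/{fn}.pkl','rb'))
def cloud(s):
    h,w=s['depth'].shape
    K=np.array([[s['fx'],0,s['cx']],[0,s['fy'],s['cy']],[0,0,1]])
    u,v=np.meshgrid(np.arange(w),np.arange(h))
    p=cv2.undistortPoints(np.stack([u,v],-1).reshape(-1,1,2).astype(np.float64),K,np.array(s['dist'],float)).reshape(h,w,2)
    d=s['depth'].astype(float)
    c=np.stack([p[...,0]*d,-p[...,1]*d,-d],-1)
    E=np.array(s['extrinsics']); P=(c-E[:3,3])@E[:3,:3]
    P[d==0]=np.nan
    return P
def ray(s,u,v,z):
    K=np.array([[s['fx'],0,s['cx']],[0,s['fy'],s['cy']],[0,0,1]])
    p=cv2.undistortPoints(np.array([[[u,v]]],float),K,np.array(s['dist'],float))[0,0]
    E=np.array(s['extrinsics']);R=E[:3,:3];o=-R.T@E[:3,3]
    d=R.T@np.array([p[0],-p[1],-1]); return o+d*(z-o[2])/d[2]
E
python3 - <<'E'
from h import *
print(ctrl.get_obs())
for n in ['scene','side','wrist']:
    s=snap(n,n+'0'); E=s['extrinsics']; print(n,-np.array(E)[:3,:3].T@np.array(E)[:3,3],s['dist'],s['fx'])
E
```

```text
{'time_s': 0.0, 'q': array([-1.31001612,  0.4683962 , -0.01156817,  1.60363415,  0.00595894,
        1.0714357 , -0.0563089 ]), 'joint_vel': array([-0.00141695,  0.00025155, -0.00068494,  0.00024671, -0.00109158,
        0.00169906,  0.00087127]), 'effort': array([ 1.20790769e-04, -5.32391703e+01,  2.13849958e-02, -2.51301277e+01,
        1.14034404e-02,  7.82282761e-03,  3.67838581e-06]), 'ee_pos': array([0.19434144, 0.61967949, 0.23832161]), 'eef_rot': array([-3.08332794,  1.56895735, -1.81643526]), 'force': array([-0.25805485,  0.01779327, -0.32488607]), 'moment': array([-0.02132667, -0.04792536,  0.02037392]), 'grip_width': 0.08550003314942417}
scene [ 1.18945912 -0.0825907   1.01146988] [0.03783841 0.         0.         0.         0.        ] 487.1965974268251
side [0.39054333 0.90859542 1.00493995] [-0.08225115  0.          0.          0.          0.        ] 477.4348022972183
wrist [0.12546125 0.64115539 0.37264524] [-0.05140584  0.          0.          0.          0.        ] 344.2777310384501
```

View pics/scene0.png

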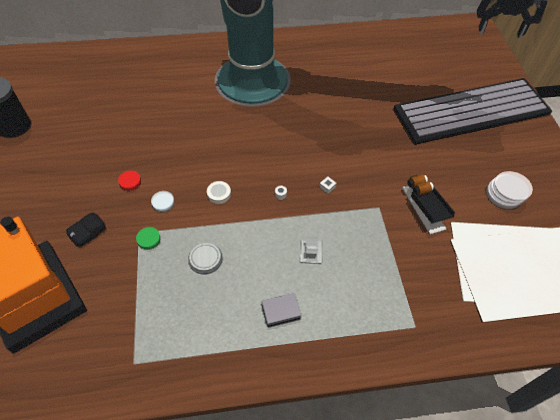

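View pics/side0.png

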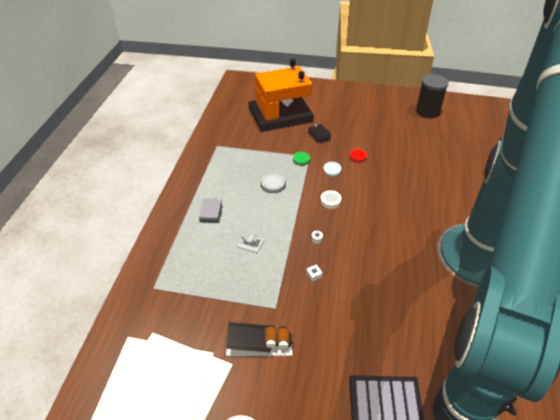

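View pics/wrist0.png

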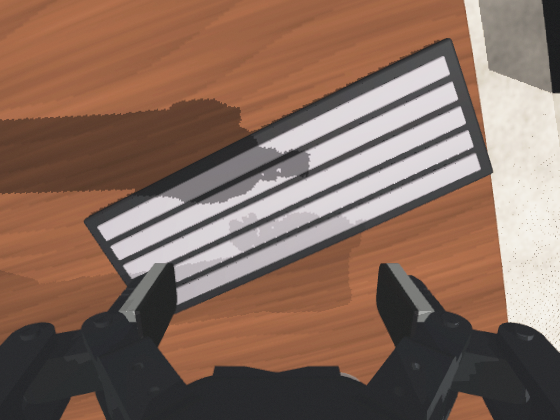

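The scene view shows the row: pale dish (162,201), holder with inlay (218,192), stub (281,192) and block (328,184). It also shows the stage (205,258), cradle (311,250), probe box (281,309) and rack (430,205). Next I measure.

```bash
cat > m.py <<'E'
from h import *
import sys
tag=sys.argv[1]
for n,rois in [('scene',dict(dish=(162,201,18),holder=(218,192,20),stub=(281,192,12),block=(328,184,14),stage=(205,258,24),cradle=(311,250,18),box=(281,309,26),rack=(428,205,34))),
 ('side',dict(dish=(332,169,16),holder=(331,199,18),stub=(317,237,12),block=(315,272,13),stage=(273,183,18),cradle=(251,243,18),box=(210,210,18),rack=(262,338,42)))]:
    s=load(n+tag);P=cloud(s)
    for k,(u,v,r) in rois.items():
        Q=P[v-r:v+r+1,u-r:u+r+1].reshape(-1,3);Q=Q[~np.isnan(Q[:,0])]
        z0=dict(dish=.012,holder=.013,stub=.014,block=.014,stage=.010,cradle=.02,box=.018,rack=.04)[k]
        T=Q[Q[:,2]>z0]; med=np.median(T[:,2])
        T=T[abs(T[:,2]-med)<.004] if k not in('rack','cradle') else T
        (c,sz,a)=cv2.minAreaRect(T[:,:2].astype(np.float32)*1000)
        print(n,k,'rect c',np.round(c,1),np.round(sz,1),round(a,1),'mean',np.round(T.mean(0)*1000,1),'zmed',round(med*1000,1),len(T))
E
python3 m.py 0
python3 - <<'E'
import cv2
a=cv2.imread('pics/scene0.png');b=cv2.imread('pics/side0.png')
cv2.imwrite('pics/c1.png',cv2.resize(a[160:270,120:350],None,fx=3.4,fy=3.4,interpolation=2))
cv2.imwrite('pics/c2.png',cv2.resize(a[165:240,390:470],None,fx=7,fy=7,interpolation=2))
cv2.imwrite('pics/c3.png',cv2.resize(b[150:360,220:350],None,fx=2.8,fy=2.8,interpolation=2))
E
```

```text
scene dish rect c [ 440.9 -272.2] [54.8 53.2] 43.4 mean [ 441.2 -272.4   15.6] zmed 15.6 302
scene holder rect c [ 430.7 -131. ] [61.  58.4] 41.6 mean [ 431.  -130.6   17.8] zmed 17.8 358
scene stub rect c [449.9  27.7] [25.5 30.9] 82.7 mean [451.5  27.6  19. ] zmed 18.8 94
scene block rect c [441.8 151.2] [31.5 31.7] 39.6 mean [442.7 151.6  19.2] zmed 19.2 113
scene stage rect c [ 614.6 -174.3] [71.9 70.9] 31.8 mean [ 615.2 -174.8   13.7] zmed 13.8 652
scene cradle rect c [627.9  76.7] [27.8 44.4] 78.8 mean [625.8  77.   30.4] zmed 31.3 193
scene box rect c [769. -15.] [57.2 77.2] 7.4 mean [769.7 -14.1  25.5] zmed 25.5 811
scene rack rect c [535.9 377.8] [146.5  63.2] 11.7 mean [546.  380.1  51.3] zmed 50.6 1089
side dish rect c [ 439.8 -268.1] [51.8 54.1] 4.4 mean [ 440.2 -267.4   16. ] zmed 16.1 143
side holder rect c [ 428.8 -128.4] [61.  58.5] 67.0 mean [ 429.2 -127.7   18. ] zmed 18.1 218
side stub rect c [449.9  26.9] [28.3 26.7] 50.8 mean [450.3  28.2  19.4] zmed 19.3 67
side block rect c [442.1 151.6] [30.7 34.6] 36.1 mean [441.1 153.   19. ] zmed 19.0 120
side stage rect c [ 612.8 -171.2] [68.5 74. ] 11.3 mean [ 614.2 -170.8   13.8] zmed 13.9 280
side cradle rect c [628.7  77.3] [32.3 44. ] 77.7 mean [628.9  78.   30.2] zmed 30.5 142
side box rect c [768.4 -13.6] [55.8 79.3] 5.7 mean [768.8 -12.1  25.7] zmed 25.6 342
side rack rect c [536.8 380.3] [145.8  61.9] 11.8 mean [543.4 383.5  50.4] zmed 49.7 1352
```

View pics/c1.png

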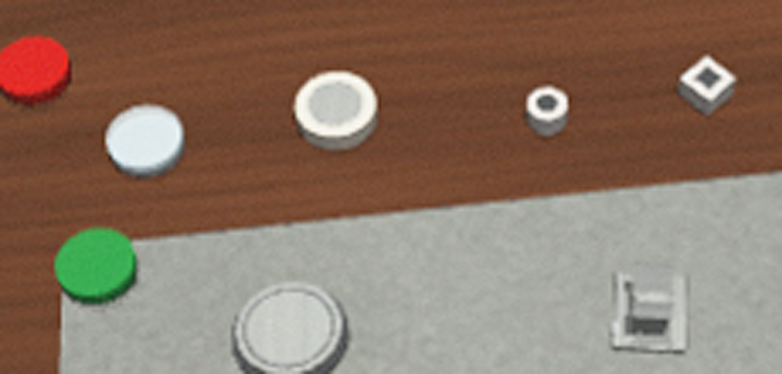

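View pics/c2.png

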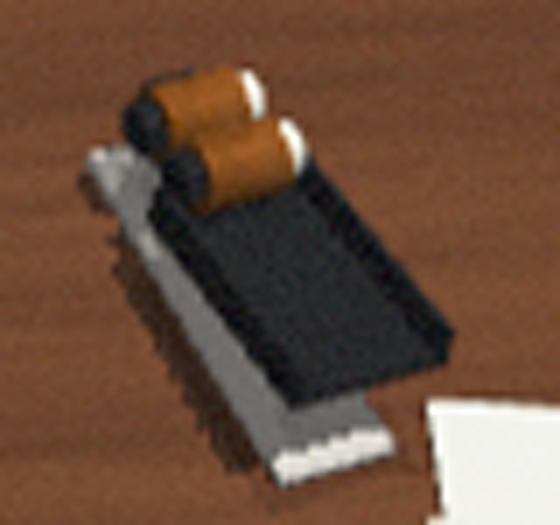

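View pics/c3.png

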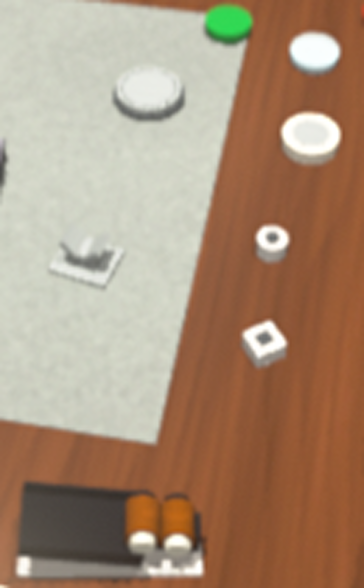

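```bash
cat >> h.py <<'E'
from scipy.spatial.transform import Rotation as Rn
def tool():
    o=ctrl.get_obs(); return np.array(o['ee_pos']),Rn.from_euler('xyz',o['eef_rot']).as_matrix()
def go(pos,zdir=None,ref=None):
    """print shift (in 30mm units, tool axes) and spin for TCP world pos (mm) and jaw axis angle (deg, world xy, mod 180)"""
    p,R=tool()
    d=R.T@(np.array(pos)/1000-p)/.03
    ang=np.degrees(np.arctan2(R[1,2],R[0,2])); 
    print('tcp',np.round(p*1000,1),'jaw ang',round(ang,1),'xaxis',np.round(R[:,0],3))
    if zdir is not None:
        # positive spin about tool x (down) = clockwise seen from above => world angle decreases
        sp=-((zdir-ang+90)%180-90); print('spin',round(sp,1))
    print('shift',np.round(d,3),'q7',round(ctrl.get_obs()['q'][6],2))
E
python3 - <<'E'
from h import *
print(ctrl.tcp_to_tips)
p,R=tool();print(np.round(R,3))
s=load('wrist0');P=cloud(s);T=(P-p)@R*1000
for (u,v) in [(165,275),(160,290),(388,272),(395,290),(140,300),(172,268),(382,268),(250,380),(90,330)]:
    print(u,v,np.round(T[v,u],1))
# vials
for n in ['scene','side']:
    s=load(n+'0');P=cloud(s);hsv=cv2.cvtColor(s['pixels'],cv2.COLOR_RGB2HSV)
    rect=(P[...,0]>.42)&(P[...,0]<.62)&(P[...,1]>.3)&(P[...,1]<.46)&(P[...,2]>.035)
    am=rect&(hsv[...,1]>150)&(hsv[...,2]>90)
    Q=P[am]*1000;print(n,len(Q),Q.min(0),Q.max(0))
    wh=rect&(hsv[...,1]<50)&(hsv[...,2]>190);Q2=P[wh]*1000;print('white',len(Q2),Q2.round(0)[:40:3].tolist())
    np.save(f'pics/am_{n}.npy',Q)
E
```

```text
0.008
[[-0.    -0.954  0.299]
 [-0.001  0.299  0.954]
 [-1.    -0.    -0.001]]
165 275 [-17.5   9.4 -42.6]
160 290 [-21.9   5.6 -43.5]
388 272 [-15.2   9.5  42.8]
395 290 [-25.6   7.7  42.3]
140 300 [-36.6  10.5 -44.8]
172 268 [ -6.5   6.8 -43.3]
382 268 [-9.2  8.2 42.4]
250 380 [-69.5   9.8  -6.5]
90 330 [-52.3  10.4 -53.5]
scene 204 [464.04771942 353.62694925  43.99541799] [524.96641084 391.50335953  67.15072169]
white 14 [[473.0, 390.0, 56.0], [479.0, 391.0, 54.0], [488.0, 388.0, 54.0], [506.0, 394.0, 60.0], [511.0, 395.0, 59.0]]
side 302 [469.72969475 345.12422943  42.05869578] [526.30149537 392.19692365  64.66716541]
white 60 [[511.0, 391.0, 58.0], [513.0, 393.0, 57.0], [506.0, 392.0, 57.0], [500.0, 389.0, 54.0], [478.0, 386.0, 55.0], [510.0, 395.0, 56.0], [504.0, 394.0, 56.0], [487.0, 388.0, 52.0], [480.0, 386.0, 50.0], [474.0, 387.0, 54.0], [510.0, 397.0, 55.0], [503.0, 397.0, 57.0], [489.0, 388.0, 47.0], [482.0, 389.0, 51.0]]
```

```bash
cat > vf.py <<'E'
from h import *
from scipy.optimize import least_squares
for n in ['scene','side']:
    Q=np.load(f'pics/am_{n}.npy')
    a0=np.radians(11.7)
    def f(p,Q=Q):
        ux=np.array([np.cos(a0),np.sin(a0)])
        s=Q[:,:2]@ux
        d1=np.hypot(s-p[0],Q[:,2]-p[1]-45)-14; d2=np.hypot(s-p[0]-27.6,Q[:,2]-p[1]-49.9)-14
        return np.where(abs(d1)<abs(d2),d1,d2)
    r=least_squares(f,[Q[:,:2].mean(0)@[np.cos(a0),np.sin(a0)]-14,0],loss='soft_l1')
    t=Q[:,:2]@[-np.sin(a0),np.cos(a0)]
    lo,hi=np.percentile(t,[1,99]); tm=(lo+hi)/2
    c=r.x[0]*np.array([np.cos(a0),np.sin(a0)])+tm*np.array([-np.sin(a0),np.cos(a0)])
    print(n,r.x,np.sqrt(np.mean(r.fun**2)),'t range',lo,hi,'center',c)
E
python3 vf.py; python3 - <<'E'
from h import *
go([480,370,239],101.7)
E
```

```text
scene [ 5.46977173e+02 -2.79841793e-01] 1.8716260551484016 t range 248.49610526433767 278.95090722737535 center [482.13274829 369.16409458]
side [549.13308442  -1.90049729] 1.6050675095066596 t range 244.38110855489194 280.3675089655395 center [484.51746589 368.28012104]
tcp [194.4 619.8 238.5] jaw ang 72.6 xaxis [-0.    -0.001 -1.   ]
spin -29.1
shift [-7.0000e-03 -1.1576e+01 -5.0970e+00] q7 -0.06
```

Emit:
step_arm --rows "100 0 -0.965 -0.41 0;100 0 -0.965 -0.41 0;100 0 -0.965 -0.41 0;100 0 -0.965 -0.41 0;100 0 -0.965 -0.41 0;100 0 -0.965 -0.41 0;100 0 -0.965 -0.41 0;100 0 -0.965 -0.41 0;100 0 -0.965 -0.41 0;100 0 -0.965 -0.41 0;100 0 -0.965 -0.41 0;100 0 -0.965 -0.41 0;100 0.5 0 0 -9.7;100 0.5 0 0 -9.7;100 0.3 0 0 -9.7;100 0 0 0 0;100 0 0 0 0"

```text
time_s: 2.28
ee_pos: [0.482, 0.3755, 0.2006]
eef_rot: [-1.244, 1.57, 0.527]
force: [-0.4, -0.7, -0.5]
grip_width: 0.085
```

```bash
python3 - <<'E'
from h import *
s=snap('wrist','wrist1')
go([483,369,120],101.7)
E
```

```text
tcp [482.1 375.6 200.8] jaw ang 101.6 xaxis [ 0.001  0.    -1.   ]
spin -0.1
shift [ 2.692  0.016 -0.221] q7 1.05
```

View pics/wrist1.png

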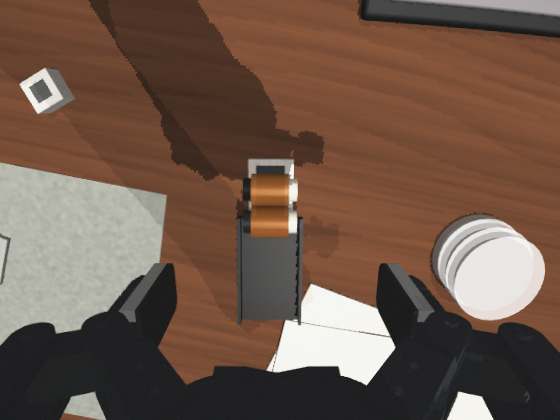

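The wrist view shows vial 1 at (270,190) with its black cap at (247,190) and white cap at (293,190). Vial 2 is just below it at (270,221), and the lane is aligned with the image.

```bash
python3 - <<'E'
from h import *
s=load('wrist1');P=cloud(s)*1000
for v in (180,185,190,195,200,205,210,215,221,227,233): print(v,np.round(P[v,270],1))
a=np.radians(11.7)
def uv(p): return round(p[0]*np.cos(a)+p[1]*np.sin(a),1),round(-p[0]*np.sin(a)+p[1]*np.cos(a),1),round(p[2],1)
print('row190')
for u in list(range(238,256,2))+list(range(286,304,2)): print(u,uv(P[190,u]),s['pixels'][190,u])
# lane edges direction
for v in (250,280,310): print(v,[uv(P[v,u]) for u in (238,240,242,270,297,299,301)])
m=(np.arange(420)[:,None]>165)&(np.arange(420)[:,None]<235)&(np.arange(560)[None]>238)&(np.arange(560)[None]<304)
hsv=cv2.cvtColor(s['pixels'],cv2.COLOR_RGB2HSV)
am=m&(hsv[...,1]>150)&(hsv[...,2]>90)&(P[...,2]>42); np.save('pics/am_scene.npy',P[am])
E
python3 vf.py | head -1
```

```text
180 [473.4 367.9  54.4]
185 [477.1 368.6  56.4]
190 [480.7 369.4  58.8]
195 [484.6 370.2  59.8]
200 [489.1 371.1  58.9]
205 [495.4 372.2  52.2]
210 [498.7 372.9  55.8]
215 [501.3 373.5  61. ]
221 [505.8 374.5  63. ]
227 [510.7 375.4  64. ]
233 [516.6 376.6  62.5]
row190
238 (np.float64(560.0), np.float64(231.2), np.float64(1.6)) [128  82  55]
240 (np.float64(560.6), np.float64(232.9), np.float64(-0.8)) [117  75  53]
242 (np.float64(560.3), np.float64(235.1), np.float64(0.4)) [97 66 49]
244 (np.float64(546.4), np.float64(242.4), np.float64(55.3)) [46 46 47]
246 (np.float64(546.7), np.float64(244.0), np.float64(54.3)) [47 48 48]
248 (np.float64(546.6), np.float64(245.7), np.float64(54.7)) [46 46 47]
250 (np.float64(546.7), np.float64(247.3), np.float64(54.4)) [120  81  53]
252 (np.float64(545.9), np.float64(249.3), np.float64(57.6)) [200 134  82]
254 (np.float64(545.6), np.float64(251.0), np.float64(58.8)) [206 141  87]
286 (np.float64(545.9), np.float64(277.5), np.float64(57.9)) [226 168 113]
288 (np.float64(545.6), np.float64(279.1), np.float64(59.0)) [227 185 138]
290 (np.float64(54
[... 1179 characters left out ...]
loat64(288.6), np.float64(46.6)), (np.float64(629.8), np.float64(289.7), np.float64(57.2)), (np.float64(630.1), np.float64(291.5), np.float64(56.8))]
310 [(np.float64(658.3), np.float64(234.0), np.float64(61.6)), (np.float64(658.0), np.float64(235.9), np.float64(62.0)), (np.float64(665.7), np.float64(236.3), np.float64(50.4)), (np.float64(663.7), np.float64(263.2), np.float64(53.5)), (np.float64(665.7), np.float64(288.9), np.float64(50.6)), (np.float64(657.5), np.float64(289.8), np.float64(62.9)), (np.float64(658.0), np.float64(291.7), np.float64(62.2))]
scene [ 5.48941263e+02 -1.68192818e-01] 0.7033119392803543 t range 247.94841192794715 278.37240983832663 center [484.17021826 369.01099118]
```

Emit:
step_arm --rows "100 0.5 -0.015 -0.2 0;100 0.9 0 0 0;100 0.9 0 0 0;100 0.9 0 0 0;100 0.9 0 0 0;100 0.7 0 0 0;100 0.5 0 0 0;100 0.35 0 0 0;100 0 0 0 0;100 0 0 0 0" --force 35

```text
time_s: 3.58
ee_pos: [0.484, 0.3701, 0.0315]
eef_rot: [-1.086, 1.569, 0.689]
force: [0.1, -0.7, -0.2]
grip_width: 0.0853
```

```bash
python3 - <<'E'
from h import *
s=snap('wrist','wrist2')
go([483.8,369.8,31],101.7)
E
```

```text
tcp [484.  370.1  31.6] jaw ang 101.7 xaxis [ 0.001  0.001 -1.   ]
spin -0.0
shift [ 0.02   0.008 -0.008] q7 1.06
```

View pics/wrist2.png

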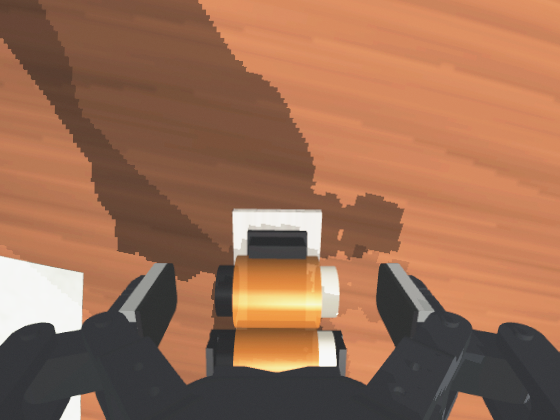

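The vial, centred at column 277, sits between the pads at columns 170 and 384. I close on it and lift straight up.

Emit:
step_arm --rows "0 0 0 0 0;0 0 0 0 0;0 0 0 0 0;0 0 0 0 0;0 0 0 0 0;0 0 0 0 0;0 -0.15 0 0 0;0 -0.3 0 0 0;0 -0.5 0 0 0;0 -0.8 0 0 0;0 -0.9 0 0 0;0 -0.9 0 0 0;0 -0.45 0 0 0;0 0 0 0 0;0 0 0 0 0" --force 35

```text
time_s: 5.5
ee_pos: [0.4829, 0.3692, 0.1499]
eef_rot: [2.072, 1.569, -2.436]
force: [0.1, 0.6, 0.1]
grip_width: 0.0454
```

```bash
python3 - <<'E'
from h import *
s=snap('wrist','wrist3');s=snap('scene','scene3');s=snap('side','side3')
print(ctrl.get_obs()['grip_width'])
E
python3 - <<'E'
import cv2
a=cv2.imread('pics/scene3.png')
cv2.imwrite('pics/c4.png',cv2.resize(a[150:300,280:480],None,fx=3.5,fy=3.5,interpolation=2))
E
```

```text
0.04576481010566616
```

View pics/wrist3.png

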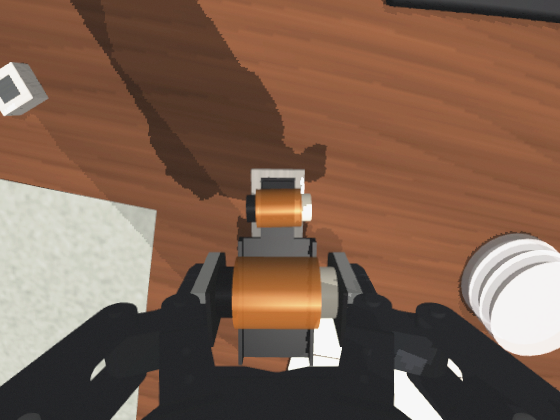

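View pics/c4.png

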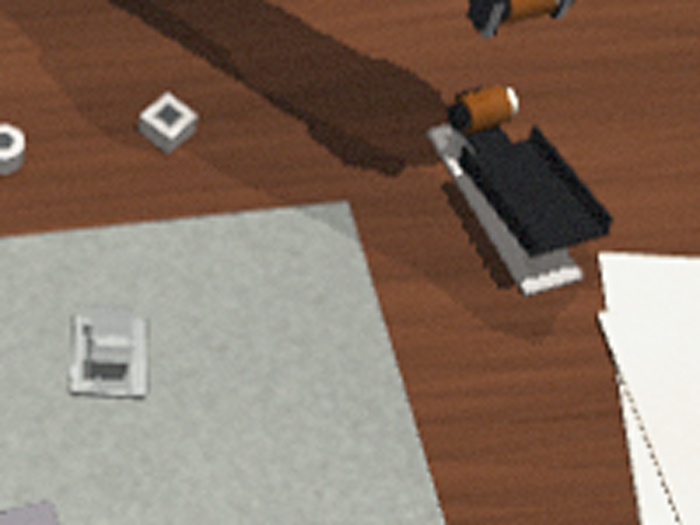

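Vial 1 is held (opening 45.8 mm), and vial 2 now rests at the stop at (279,208) in the wrist view. Next I move so the wrist camera sees the cradle.

```bash
python3 - <<'E'
from h import *
for n in ['scene','side']:
    P=cloud(load(n+'0'))*1000
    m=(abs(P[...,0]-628)<45)&(abs(P[...,1]-77)<45)&(P[...,2]>3.5)
    Q=P[m];print(n,len(Q));
    for lo,hi in [(3.5,9),(12,40),(30,40)]:
        T=Q[(Q[:,2]>lo)&(Q[:,2]<hi)]; print(lo,[np.round(x,1) for x in cv2.minAreaRect(T[:,:2].astype(np.float32))], len(T), T.min(0).round(), T.max(0).round())
go([688,78,150],90)
E
```

```text
scene 486
3.5 [array([626.3,  80.3]), array([78.3, 86.5]), np.float64(86.3)] 256 [583.  41.   4.] [670. 122.   9.]
12 [array([627.9,  76.7]), array([27.8, 44.4]), np.float64(78.8)] 207 [604.  59.  13.] [650.  93.  40.]
30 [array([627.9,  76.9]), array([27.4, 44.4]), np.float64(78.7)] 107 [604.  59.  30.] [650.  93.  40.]
side 344
3.5 [array([623.9,  80.5]), array([73.9, 88.3]), np.float64(78.0)] 167 [585.  35.   4.] [668. 120.   9.]
12 [array([628.7,  77.3]), array([32.3, 44. ]), np.float64(77.7)] 160 [604.  58.  12.] [651.  95.  39.]
30 [array([628.8,  77.6]), array([30.5, 44. ]), np.float64(77.8)] 76 [604.  58.  30.] [651.  95.  39.]
tcp [483.  369.3 149.7] jaw ang 101.7 xaxis [-0.001 -0.001 -1.   ]
spin 11.7
shift [-9.0000e-03 -4.7250e+00 -1.0892e+01] q7 1.07
```

Emit:
step_arm --rows "0 -0.2 -0.43 -0.99 0;0 0 -0.43 -0.99 0;0 0 -0.43 -0.99 0;0 0 -0.43 -0.99 0;0 0 -0.43 -0.99 0;0 0 -0.43 -0.99 0;0 0 -0.43 -0.99 0;0 0 -0.43 -0.99 0;0 0 -0.43 -0.99 0;0 0 -0.43 -0.99 0;0 0 -0.43 -0.99 0;0 0 0 0 7.7;0 0 0 0 7.7;0 0 0 0 7.7;0 0 0 0 0;0 0 0 0 0"

```text
time_s: 7.65
ee_pos: [0.6884, 0.0786, 0.1563]
eef_rot: [1.941, 1.57, -2.968]
force: [0.0, 0.9, -0.8]
grip_width: 0.0453
```

```bash
python3 - <<'E'
from h import *
s=snap('wrist','wrist4');P=cloud(s)*1000
m=(abs(P[...,0]-628)<40)&(abs(P[...,1]-77)<40)
Q=P[m];print(len(Q))
for lo,hi in [(4,9),(12,41),(34,41)]:
    T=Q[(Q[:,2]>lo)&(Q[:,2]<hi)]; print(lo,[np.round(x,1) for x in cv2.minAreaRect(T[:,:2].astype(np.float32))], len(T), T.min(0).round(), T.max(0).round())
go([628.5,77,150],78.5)
E
```

```text
11994
4 [array([627.7,  76.2]), array([50.2, 60. ]), np.float64(79.1)] 2328 [595.  46.   4.] [662. 106.   8.]
12 [array([627.8,  76. ]), array([27.8, 43.7]), np.float64(78.7)] 2334 [604.  59.  21.] [652.  94.  39.]
34 [array([627.7,  76.1]), array([27.8, 43.4]), np.float64(78.7)] 792 [604.  59.  34.] [651.  94.  39.]
tcp [688.5  78.6 156.4] jaw ang 78.7 xaxis [-0.001  0.    -1.   ]
spin 0.2
shift [ 0.216  1.95  -0.443] q7 1.29
```

View pics/wrist4.png

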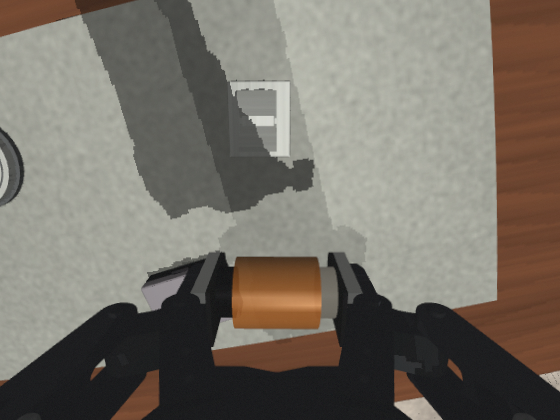

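The cradle is at (262,118), square in the wrist image. The depth gives its centre as (627.8, 76.1) and its groove angle as 78.8°. I also check where the held vial sits in the tool frame.

```bash
python3 - <<'E'
from h import *
from scipy.optimize import least_squares
s=load('wrist4');P=cloud(s);p,R=tool();T=(P-p)@R*1000
hsv=cv2.cvtColor(s['pixels'],cv2.COLOR_RGB2HSV)
m=(hsv[...,1]>120)&(abs(T[...,0]+20)<30)&(abs(T[...,2])<20)&(abs(T[...,1])<25);Q=T[m]
r=least_squares(lambda q:np.hypot(Q[:,0]-q[0],Q[:,1]-q[1])-14,[-13,0],loss='soft_l1');print(r.x,len(Q),Q[:,2].min(),Q[:,2].max(),np.abs(r.fun).mean())
go([627.8,76.1,60],78.8)
E
```

```text
[-13.15853858   0.13843035] 6169 -17.29906437634157 16.288979144740203 0.42581239638157564
tcp [688.5  78.6 156.4] jaw ang 78.7 xaxis [-0.001  0.    -1.   ]
spin -0.1
shift [ 3.216  1.965 -0.477] q7 1.29
```

Emit:
step_arm --rows "0 0 0.9 -0.2 0;0 0 0.7 -0.2 0;0 0 0.36 -0.077 0;0 0.8 0 0 0;0 0.8 0 0 0;0 0.8 0 0 0;0 0.6 0 0 0;0 0.45 0 0 0;0 0.3 0 0 0;0 0.25 0 0 0;0 0.15 0 0 0;0 0.1 0 0 0;0 0 0 0 0;0 0 0 0 0"

```text
time_s: 9.45
ee_pos: [0.6284, 0.0761, 0.0296]
eef_rot: [-1.195, 1.57, 0.177]
force: [-1.2, 1.7, -1.1]
grip_width: 0.0453
```

```bash
python3 - <<'E'
from h import *
s=snap('wrist','wrist5');print(ctrl.get_obs()['force'])
go([627.8,76.1,27],78.8)
E
```

```text
[ 0.84790877 -0.55839922  0.08125211]
tcp [628.4  76.1  29.6] jaw ang 78.6 xaxis [ 0.001  0.    -1.   ]
spin -0.2
shift [ 0.087  0.018 -0.005] q7 1.3
```

View pics/wrist5.png

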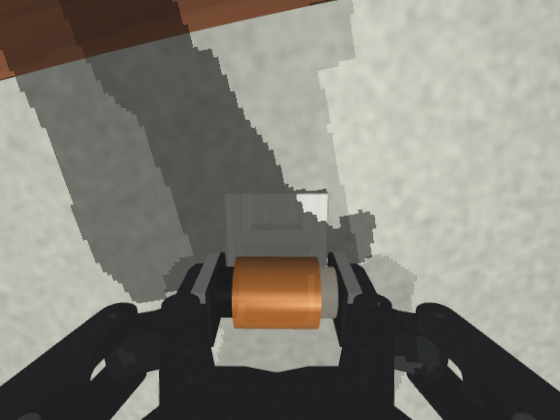

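The vial is aligned over the cradle and about 2 mm above its seat. I lower it, release and lift.

Emit:
step_arm --rows "0 0.04 0.01 0 0;0 0.035 0 0 0;0 0 0 0 0;0 0 0 0 0;60 0 0 0 0;60 0 0 0 0;80 0 0 0 0;100 0 0 0 0;100 0 0 0 0;100 -0.3 0 0 0;100 -0.7 0 0 0;100 -0.9 0 0 0;100 -0.9 0 0 0;100 -0.9 0 0 0;100 -0.9 0 0 0;100 0 0 0 0"

```text
time_s: 11.5
ee_pos: [0.6298, 0.0763, 0.1692]
eef_rot: [-1.178, 1.564, 0.193]
force: [-0.5, 0.4, -0.3]
grip_width: 0.0853
```

```bash
python3 - <<'E'
from h import *
s=snap('wrist','wrist6');snap('scene','scene6')
go([430,-130,165],90)
P=cloud(s)*1000
hsv=cv2.cvtColor(s['pixels'],cv2.COLOR_RGB2HSV)
m=(hsv[...,1]>120)&(np.hypot(P[...,0]-628,P[...,1]-76)<30)&(P[...,2]>35);Q=P[m]
print(len(Q),cv2.minAreaRect(Q[:,:2].astype(np.float32)),Q[:,2].max())
E
```

```text
tcp [627.9  76.2 165.9] jaw ang 78.6 xaxis [ 0.001  0.    -1.   ]
spin -11.4
shift [ 0.021  5.105 -8.042] q7 1.28
1431 ((626.4956665039062, 78.00914001464844), (37.81837844848633, 25.98284339904785), 80.2008285522461) 246.43006386258028
```

View pics/wrist6.png

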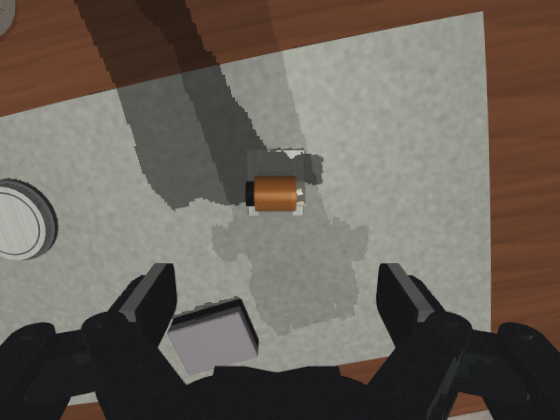

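Vial 1 lies in the cradle at (275,194). On to the holder.

Emit:
step_arm --rows "100 0 0.567 -0.893 0;100 0 0.567 -0.893 0;100 0 0.567 -0.893 0;100 0 0.567 -0.893 0;100 0 0.567 -0.893 0;100 0 0.567 -0.893 0;100 0 0.567 -0.893 0;100 0 0.567 -0.893 0;100 0 0.567 -0.893 0;100 0 0 0 0;100 0 0 0 0"

```text
time_s: 12.98
ee_pos: [0.4303, -0.1294, 0.1648]
eef_rot: [1.009, 1.57, 2.381]
force: [0.4, 0.2, -0.3]
grip_width: 0.0851
```

```bash
cat >> h.py <<'E'
def obj(fn,c,r,zlo,zhi):
    P=cloud(load(fn))*1000
    m=(np.hypot(P[...,0]-c[0],P[...,1]-c[1])<r)&(P[...,2]>zlo)&(P[...,2]<zhi);T=P[m]
    cc,rad=cv2.minEnclosingCircle(T[:,:2].astype(np.float32))
    print(fn,'rect',[np.round(x,1) for x in cv2.minAreaRect(T[:,:2].astype(np.float32))],'circ',np.round(cc,1),round(rad,1),'mean',T.mean(0).round(1),'n',len(T))
E
python3 - <<'E'
from h import *
s=snap('wrist','wrist7')
obj('wrist7',(430,-130),50,12,25)
go([430,-130,6])
E
```

```text
wrist7 rect [array([ 429.2, -130.4]), array([59.1, 59.2]), np.float64(80.5)] circ [ 429.4 -130.3] 30.0 mean [ 428.4 -129.9   17.9] n 3830
tcp [ 430.5 -129.2  164.8] jaw ang 78.7 xaxis [-0.  0. -1.]
shift [ 5.293  0.011 -0.031] q7 1.67
```

View pics/wrist7.png

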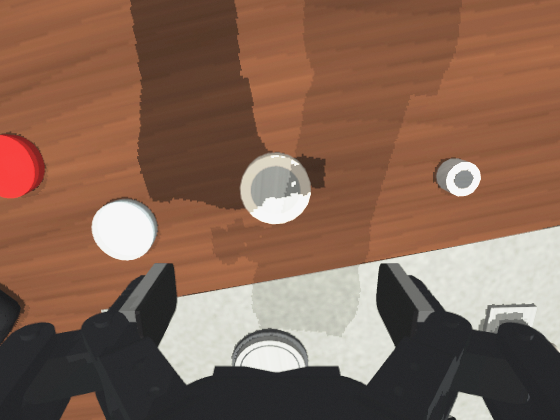

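The holder is at (276,188) with its inlay up. The dish at (124,229) is plain and flat. Descend and grip.

Emit:
step_arm --rows "100 0.8 0.04 -0.045 0;100 0.9 0 0 0;100 0.9 0 0 0;100 0.9 0 0 0;100 0.8 0 0 0;100 0.5 0 0 0;100 0.3 0 0 0;100 0.16 0 0 0;100 0 0 0 0;0 0 0 0 0;0 0 0 0 0;0 0 0 0 0;0 0 0 0 0;0 0 0 0 0" --force 40

```text
time_s: 14.78
ee_pos: [0.4291, -0.1311, 0.0081]
eef_rot: [-1.396, 1.57, -0.024]
force: [-1.3, 0.2, 5.2]
grip_width: 0.0582
```

```bash
python3 - <<'E'
from h import *
o=ctrl.get_obs();print(o['force'],o['grip_width'])
go([429.5,-130.4,7])
E
```

```text
[-1.28434819  0.247038    5.24390685] 0.0582419599579139
tcp [ 429.1 -131.1    8.1] jaw ang 78.6 xaxis [ 0.001 -0.    -1.   ]
shift [ 0.036 -0.01   0.025] q7 1.78
```

Emit:
step_arm --rows "0 -0.2 0 0 0;0 -0.4 0 0 0;0 -0.7 0 0 0;0 -0.7 0 0 0;0 -0.7 0 0 0;0 0 0 0 0;0 0 0 0 0"

```text
time_s: 15.65
ee_pos: [0.4284, -0.1308, 0.0881]
eef_rot: [0.888, 1.571, 2.26]
force: [0.6, 0.5, -1.1]
grip_width: 0.058
```

```bash
python3 - <<'E'
from h import *
s=snap('wrist','wrist8');snap('side','side8')
o=ctrl.get_obs();print(o['force'],o['grip_width'])
p,R=tool();T=(cloud(s)-p)@R*1000
np.save('pics/T8.npy',T)
for v in range(240,345,10): print(v,np.round(T[v,280],1),np.round(T[v,240],1),np.round(T[v,320],1),s['pixels'][v,280])
go([614,-173,80])
E
```

```text
[ 0.19946851 -0.38654517 -1.05675261] 0.058491142226893555
240 [-10.1  20.3   1.2] [-10.2  20.3 -14.4] [-9.4 20.  16.9] [170 172 165]
250 [-10.1  16.    1.2] [-10.8  16.3 -14.5] [-10.2  16.   17. ] [171 173 167]
260 [-10.7  12.    1.2] [-10.2  11.7 -14.7] [-9.8 11.5 17.2] [171 172 167]
270 [-10.6   7.5   1.2] [ -9.9   7.2 -14.8] [-11.2   7.8  17.2] [130 131 127]
280 [-9.8  2.6  1.3] [ -9.9   2.7 -15. ] [-9.8  2.6 17.5] [127 129 124]
290 [-10.3  -1.7   1.3] [-10.2  -1.8 -15.1] [-10.2  -1.8  17.7] [127 128 123]
300 [-9.8 -6.7  1.3] [-10.6  -6.2 -15.2] [-9.8 -6.8 17.9] [126 128 124]
310 [-10.4 -11.1   1.3] [-10.4 -11.2 -15.4] [ -9.3 -11.9  18.2] [126 129 123]
320 [-11.  -15.6   1.3] [-10.6 -15.9 -15.5] [ -9.7 -16.6  18.3] [125 127 122]
330 [-10.9 -20.7   1.3] [ -9.7 -21.6 -15.8] [-10.4 -21.1  18.4] [152 149 138]
340 [ -9.7 -26.7   1.4] [  87.2 -103.4  -28. ] [  87.6 -103.8   33.7] [178 169 154]
tcp [ 428.  -130.8   87.6] jaw ang 78.6 xaxis [-0.001  0.    -1.   ]
shift [ 0.243 -6.355 -0.152] q7 1.73
```

View pics/wrist8.png

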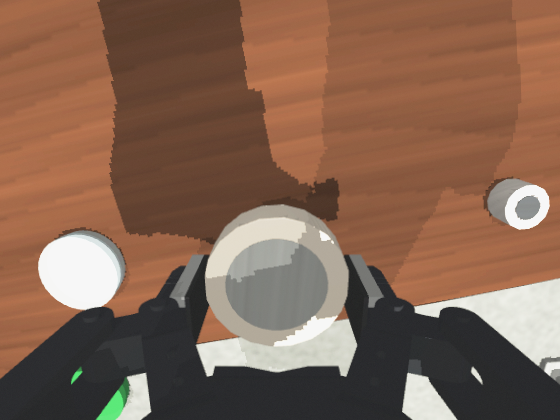

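The holder is held level between the pads. I pass beyond the stage so the wrist camera can see it.

Emit:
step_arm --rows "0 -0.6 -0.9 0 0;0 -0.6 -0.9 0 0;0 -0.3 -0.9 0 0;0 0 -0.9 0 0;0 0 -0.9 0 0;0 0 -0.9 0 0;0 0 -0.9 0 0;0 0 -0.9 0 0;0 0 -0.9 0 0;0 0 -0.9 -0.2 0;0 0 0 0 0;0 0 0 0 0"

```text
time_s: 17.25
ee_pos: [0.6909, -0.19, 0.1317]
eef_rot: [1.517, 1.568, 2.889]
force: [-0.7, 0.1, -1.4]
grip_width: 0.0583
```

```bash
python3 - <<'E'
from h import *
s=snap('wrist','wrist9')
obj('wrist9',(614,-173),42,11,18)
p,R=tool();T=(cloud(s)-p)@R*1000
m=(abs(T[...,0]+10)<2.5)&(np.hypot(T[...,1],T[...,2])<33);Q=T[m]
from scipy.optimize import least_squares
e=m.astype(np.uint8);c,_=cv2.findContours(e,0,1);c=max(c,key=cv2.contourArea)[:,0]
E=T[c[:,1],c[:,0]];
print(Q.mean(0),len(Q),Q.min(0),Q.max(0),cv2.minEnclosingCircle(Q[:,1:].astype(np.float32)))
go([614,-173.7,80])
E
```

```text
wrist9 rect [array([ 614.1, -173.8]), array([71.2, 71.3]), np.float64(61.5)] circ [ 614.1 -173.8] 36.2 mean [ 613.2 -173.5   13.8] n 8485
[-9.17244147  2.24671615 -0.43258415] 14862 [-12.48813587 -29.96965101 -31.42679447] [-7.50290256 30.15620302 31.25965737] ((1.0165965557098389, 0.03376585245132446), 32.64045715332031)
tcp [ 690.9 -189.9  132.1] jaw ang 78.6 xaxis [-0.002  0.001 -1.   ]
shift [1.744 2.617 0.023] q7 1.72
```

View pics/wrist9.png

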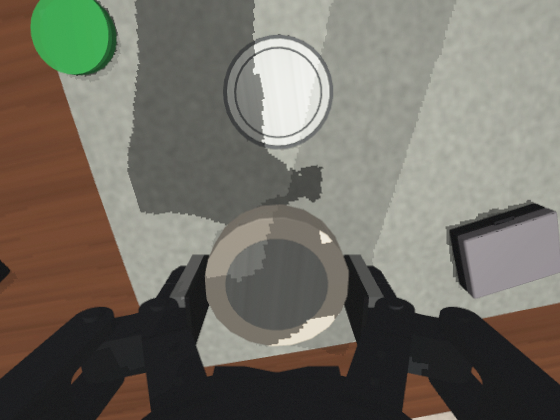

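The stage is at (278,91), and the depth puts its centre at (614.1, -173.8), diameter 72 mm as specified.

Emit:
step_arm --rows "0 0 0.9 0 0;0 0 0.9 0.023 0;0 0.3 0.65 0 0;0 0.8 0.167 0 0;0 0.8 0 0 0;0 0.7 0 0 0;0 0.5 0 0 0;0 0.3 0 0 0;0 0.15 0 0 0;0 0 0 0 0;0 0 0 0 0"

```text
time_s: 18.68
ee_pos: [0.6158, -0.1742, 0.0274]
eef_rot: [-1.559, 1.57, -0.188]
force: [0.8, 0.5, -0.8]
grip_width: 0.0583
```

```bash
python3 - <<'E'
from h import *
o=ctrl.get_obs();print(o['force'],o['grip_width'])
go([614.1,-173.8,22])
E
```

```text
[ 0.82684472  0.53308611 -0.8384157 ] 0.05828896811204512
tcp [ 615.8 -174.2   27.4] jaw ang 78.6 xaxis [ 0.001 -0.    -1.   ]
shift [0.179 0.059 0.003] q7 1.75
```

Emit:
step_arm --rows "0 0.1 0.05 0 0;0 0.08 0 0 0;0 0.015 0 0 0;0 0 0 0 0;0 0 0 0 0;80 0 0 0 0;100 0 0 0 0;100 0 0 0 0;100 0 0 0 0;100 -0.4 0 0 0;100 -0.8 0 0 0;100 -0.9 0 0 0;100 -0.9 0 0 0;100 -0.9 0 0 0;100 -0.6 0 0 0;100 0 0 0 0;100 0 0 0 0"

```text
time_s: 20.8
ee_pos: [0.6132, -0.1735, 0.155]
eef_rot: [1.516, 1.569, 2.887]
force: [0.9, 0.2, 0.3]
grip_width: 0.0853
```

```bash
python3 - <<'E'
from h import *
s=snap('wrist','wrist10')
obj('wrist10',(614,-173),42,28,40);obj('wrist10',(614,-173),42,11,18)
go([442,151.5,158],79)
P=cloud(s)*1000;m=(np.hypot(P[...,0]-614,P[...,1]+174)<28)&(P[...,2]>25)&(P[...,2]<40);Q=P[m]
A=np.c_[Q[:,:2]-[614,-174],np.ones(len(Q))];print(np.linalg.lstsq(A,Q[:,2],rcond=None)[0])
E
```

```text
wrist10 rect [array([ 614. , -173.9]), array([59. , 59.2]), np.float64(64.4)] circ [ 614.3 -173.6] 30.2 mean [ 613.  -173.6   32. ] n 4435
wrist10 rect [array([ 612.8, -172.9]), array([71.6, 68.7]), np.float64(76.5)] circ [ 614.4 -173.4] 36.1 mean [ 598.9 -168.7   13.9] n 1206
tcp [ 613.1 -173.5  154.7] jaw ang 78.6 xaxis [-0.002  0.001 -1.   ]
spin -0.4
shift [-0.094  7.732  9.492] q7 1.72
[2.31591510e-03 6.56843524e-04 3.20291294e+01]
```

View pics/wrist10.png

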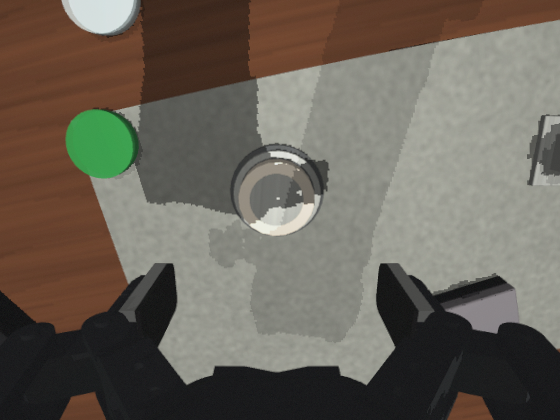

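The holder is flat and centred on the stage, with its top at 32.0 mm. Next is the block.

Emit:
step_arm --rows "100 0 0.773 0.949 0;100 0 0.773 0.949 0;100 0 0.773 0.949 0;100 0 0.773 0.949 0;100 0 0.773 0.949 0;100 0 0.773 0.949 0;100 0 0.773 0.949 0;100 0 0.773 0.949 0;100 0 0.773 0.949 0;100 0 0.773 0.949 0;100 0 0 0 0;100 0 0 0 0"

```text
time_s: 22.35
ee_pos: [0.4428, 0.1505, 0.1554]
eef_rot: [2.6, 1.57, -2.312]
force: [0.5, -0.1, -0.4]
grip_width: 0.0854
```

```bash
python3 - <<'E'
from h import *
s=snap('wrist','wrist11')
obj('wrist11',(442,151),30,15,25)
go([442,151.5,8],37)
go([442,151.5,8],127)
E
```

```text
wrist11 rect [array([441.7, 151.4]), array([30.5, 30.4]), np.float64(38.0)] circ [441.5 151.1] 20.5 mean [440.9 151.6  19.8] n 1354
tcp [443.1 150.1 155.5] jaw ang 78.5 xaxis [-0.    -0.001 -1.   ]
spin 41.5
shift [4.916 0.043 0.042] q7 1.02
tcp [443.1 150.1 155.5] jaw ang 78.5 xaxis [-0.    -0.001 -1.   ]
spin -48.5
shift [4.916 0.043 0.042] q7 1.02
```

View pics/wrist11.png

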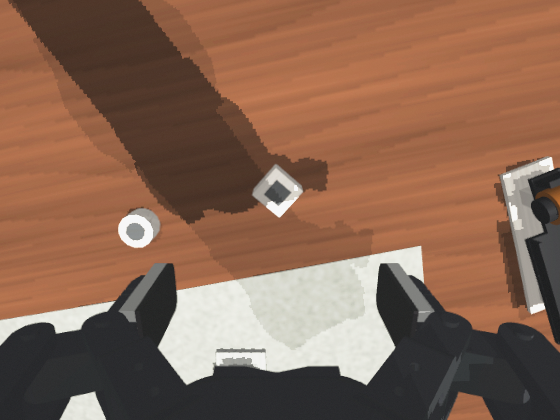

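The block is at (277,191) with its dark square chip, centred at (441.6, 151.3) with its faces at 38°. I turn the jaws to match.

Emit:
step_arm --rows "100 0 0.041 0.03 0;100 0.8 0 0 10.1;100 0.8 0 0 10.1;100 0.8 0 0 10.1;100 0.8 0 0 10.1;100 0.6 0 0 0;100 0.4 0 0 0;100 0.3 0 0 0;100 0.2 0 0 0;100 0.12 0 0 0;100 0 0 0 0;0 0 0 0 0;0 0 0 0 0;0 0 0 0 0;0 0 0 0 0;0 0 0 0 0;0 0 0 0 0;0 0 0 0 0" --force 40

```text
time_s: 24.65
ee_pos: [0.442, 0.1524, 0.0116]
eef_rot: [-0.057, 1.57, 0.609]
force: [-0.9, -1.5, 5.0]
grip_width: 0.029
```

```bash
python3 - <<'E'
from h import *
s=snap('wrist','wrist12')
o=ctrl.get_obs();print(o['force'],o['grip_width'])
go([441.6,151.3,10],38)
E
```

```text
[-0.27970932 -0.47187902  5.07373346] 0.029194990145812644
tcp [442.  152.4  11.6] jaw ang 38.2 xaxis [ 0.  0. -1.]
spin 0.2
shift [ 0.053 -0.021 -0.035] q7 0.5
```

View pics/wrist12.png

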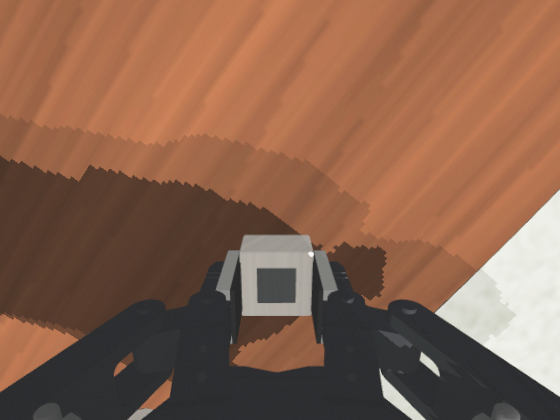

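The block is gripped squarely. Lift it.

Emit:
step_arm --rows "0 -0.2 0 0 0;0 -0.5 0 0 0;0 -0.9 0 0 0;0 -0.9 0 0 0;0 -0.9 0 0 0;0 0 0 0 0;0 0 0 0 0"

```text
time_s: 25.58
ee_pos: [0.4414, 0.1523, 0.1133]
eef_rot: [1.709, 1.571, 2.376]
force: [-0.7, 0.1, -1.2]
grip_width: 0.0292
```

```bash
python3 - <<'E'
from h import *
s=snap('wrist','wrist13')
p,R=tool();T=(cloud(s)-p)@R*1000
m=(T[...,0]<-4)&(T[...,0]>-14)&(np.hypot(T[...,1],T[...,2])<22)&(abs(T[...,2])<14.0);Q=T[m]
x=np.median(Q[:,0]);Q=Q[abs(Q[:,0]-x)<1.5];print(x,len(Q),Q.min(0),Q.max(0))
A=np.c_[Q[:,1:],np.ones(len(Q))];print(np.linalg.lstsq(A,Q[:,0],rcond=None)[0])
go([614.2,-173.7,110])
E
```

```text
-8.473698644194764 4356 [ -9.94826332 -15.42240501 -13.99555324] [-6.99606506 15.42334797 13.99637418]
[ 4.29747502e-03 -3.52252077e-03 -8.50351940e+00]
tcp [441.2 152.1 112.8] jaw ang 38.2 xaxis [-0.001 -0.    -1.   ]
shift [  0.093 -12.101  -2.183] q7 0.42
```

Emit:
step_arm --rows "0 0 -0.931 -0.168 0;0 0 -0.931 -0.168 0;0 0 -0.931 -0.168 0;0 0 -0.931 -0.168 0;0 0 -0.931 -0.168 0;0 0 -0.931 -0.168 0;0 0 -0.931 -0.168 0;0 0 -0.931 -0.168 0;0 0 -0.931 -0.168 0;0 0 -0.931 -0.168 0;0 0 -0.931 -0.168 0;0 0 -0.931 -0.168 0;0 0 -0.931 -0.168 0;0 0 0 0 0;0 0 0 0 0;0 0 0 0 0"

```text
time_s: 27.62
ee_pos: [0.6143, -0.1722, 0.1127]
eef_rot: [1.807, 1.569, 2.475]
force: [0.3, 0.5, -0.0]
grip_width: 0.029
```

```bash
python3 - <<'E'
from h import *
go([614.2,-173.7,45])
E
```

```text
tcp [ 614.3 -172.2  112.7] jaw ang 38.3 xaxis [-0.001  0.001 -1.   ]
shift [ 2.257 -0.04  -0.034] q7 1.09
```

Emit:
step_arm --rows "0 0.6 -0.04 -0.034 0;0 0.6 0 0 0;0 0.5 0 0 0;0 0.3 0 0 0;0 0.15 0 0 0;0 0.05 0 0 0;0 0 0 0 0;0 0 0 0 0"

```text
time_s: 28.62
ee_pos: [0.6151, -0.1752, 0.0478]
eef_rot: [-0.771, 1.57, -0.105]
force: [0.3, -0.3, -0.2]
grip_width: 0.0289
```

```bash
python3 - <<'E'
from h import *
s=snap('wrist','wrist14')
print(ctrl.get_obs()['force'])
go([614.2,-173.7,44])
E
```

```text
[-0.12287614 -0.77055862 -1.28384707]
tcp [ 615.  -175.2   47.8] jaw ang 38.2 xaxis [ 0.001 -0.    -1.   ]
shift [0.126 0.058 0.01 ] q7 1.12
```

View pics/wrist14.png

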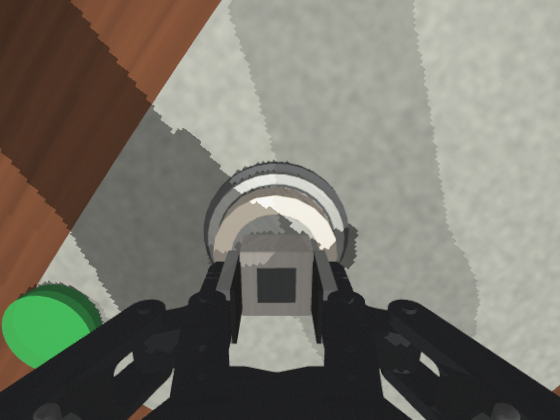

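The block hangs over the holder about 4 mm up. I lower it and release.

Emit:
step_arm --rows "0 0.07 0.03 0 0;0 0.06 0 0 0;0 0 0 0 0;0 0 0 0 0;60 0 0 0 0;80 0 0 0 0;100 0 0 0 0;100 0 0 0 0;100 0 0 0 0;100 -0.4 0 0 0;100 -0.8 0 0 0;100 -0.9 0 0 0;100 -0.9 0 0 0;100 -0.9 0 0 0;100 0 0 0 0;100 0 0 0 0"

```text
time_s: 30.68
ee_pos: [0.6138, -0.1743, 0.1603]
eef_rot: [1.668, 1.57, 2.334]
force: [-0.6, 0.7, -0.6]
grip_width: 0.0855
```

```bash
python3 - <<'E'
from h import *
s=snap('wrist','wrist15')
obj('wrist15',(614,-174),25,45,60);obj('wrist15',(614,-174),42,29,36)
go([440.5,-271,165])
E
```

```text
wrist15 rect [array([ 615. , -174.1]), array([29.8, 30.3]), np.float64(37.9)] circ [ 614.9 -174.2] 20.6 mean [ 614.4 -173.5   51.6] n 1654
wrist15 rect [array([ 614.1, -174.1]), array([58.8, 59.4]), np.float64(37.8)] circ [ 614.1 -174.1] 30.0 mean [ 610.9 -170.5   31.8] n 2512
tcp [ 613.6 -174.2  159.7] jaw ang 38.2 xaxis [-0.001  0.    -1.   ]
shift [-0.172  1.031 -6.53 ] q7 1.07
```

View pics/wrist15.png

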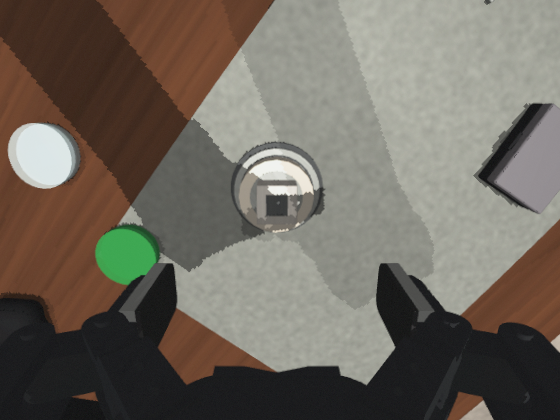

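The block is centred on the holder to about 1 mm. Now the dish.

Emit:
step_arm --rows "100 0 0.147 -0.933 0;100 0 0.147 -0.933 0;100 0 0.147 -0.933 0;100 0 0.147 -0.933 0;100 0 0.147 -0.933 0;100 0 0.147 -0.933 0;100 0 0.147 -0.933 0;100 0 0 0 0;100 0 0 0 0"

```text
time_s: 31.85
ee_pos: [0.4415, -0.2708, 0.1599]
eef_rot: [1.541, 1.57, 2.208]
force: [0.2, 1.3, -0.5]
grip_width: 0.0854
```

```bash
python3 - <<'E'
from h import *
s=snap('wrist','wrist16')
obj('wrist16',(440.5,-271),40,11,22)
print(ray(s,280,200,0))
go([440.5,-271,6],90)
s=load('scene0');print('red',ray(s,129,179,.016),'green',ray(s,148,236,.016))
E
```

```text
wrist16 rect [array([ 440.2, -271.6]), array([54.5, 54.8]), np.float64(29.3)] circ [ 440.2 -271.7] 27.7 mean [ 439.7 -270.9   15.7] n 3320
[ 0.45153341 -0.27715729  0.        ]
tcp [ 441.9 -270.6  160. ] jaw ang 38.3 xaxis [-0.  0. -1.]
spin -51.7
shift [ 5.134  0.016 -0.044] q7 1.33
red [ 0.36321916 -0.35527061  0.016     ] green [ 0.5431669  -0.30378046  0.016     ]
```

View pics/wrist16.png

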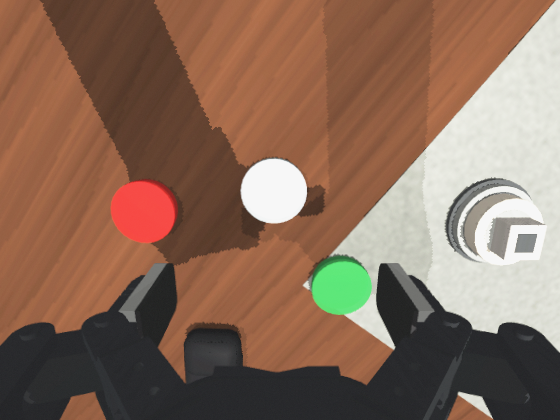

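The plain white dish is at (274,190), well clear of the red one (145,212) and the green one (341,285). I descend and grip it.

Emit:
step_arm --rows "100 0.8 0.007 -0.06 0;100 0.9 0 0 0;100 0.9 0 0 0;100 0.9 0 0 0;100 0.7 0 0 0;100 0.5 0 0 0;100 0.3 0 0 0;100 0.12 0 0 0;100 0 0 0 0;0 0 0 0 0;0 0 0 0 0;0 0 0 0 0;0 0 0 0 0;0 0 0 0 0;0 -0.2 0 0 0;0 -0.4 0 0 0;0 -0.7 0 0 0;0 -0.7 0 0 0;0 0 0 0 0;0 0 0 0 0" --force 35

```text
time_s: 34.4
ee_pos: [0.4394, -0.272, 0.0667]
eef_rot: [1.027, 1.571, 1.693]
force: [-0.2, 1.1, -1.0]
grip_width: 0.0533
```

```bash
python3 - <<'E'
from h import *
s=snap('wrist','wrist17')
o=ctrl.get_obs();print(o['force'],o['grip_width'])
p,R=tool();T=(cloud(s)-p)@R*1000
m=(T[...,0]<0)&(T[...,0]>-18)&(np.hypot(T[...,1],T[...,2])<29)&(abs(T[...,2])<25);Q=T[m]
x=np.median(Q[:,0]);Q=Q[abs(Q[:,0]-x)<1.5];print(x,len(Q),Q.min(0),Q.max(0))
A=np.c_[Q[:,1:],np.ones(len(Q))];print(np.linalg.lstsq(A,Q[:,0],rcond=None)[0])
go([621,-48.8,65])
E
```

```text
[-0.29811068  0.22366509 -0.32684678] 0.05351616619092837
-8.336203187567625 12036 [ -9.83328004 -27.48718795 -24.99420841] [-6.84006109 28.44361562 24.99493188]
[ 7.12331372e-04 -1.92276861e-04 -8.36364475e+00]
tcp [ 439.2 -271.9   66.3] jaw ang 38.2 xaxis [-0.001  0.001 -1.   ]
shift [0.045 2.098 9.361] q7 1.41
```

View pics/wrist17.png

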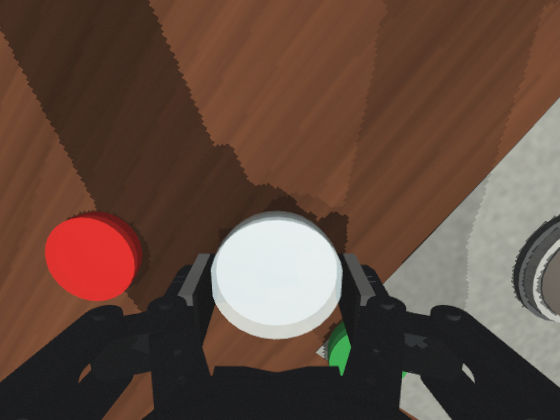

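Emit:
step_arm --rows "0 -0.8 0 0 0;0 -0.8 0 0 0;0 -0.6 0.191 0.851 0;0 0 0.191 0.851 0;0 0 0.191 0.851 0;0 0 0.191 0.851 0;0 0 0.191 0.851 0;0 0 0.191 0.851 0;0 0 0.191 0.851 0;0 0 0.191 0.851 0;0 0 0.191 0.851 0;0 0 0.191 0.851 0;0 0 0.191 0.851 0;0 0 0 0 0;0 0 0 0 0"

```text
time_s: 36.33
ee_pos: [0.6209, -0.0498, 0.1325]
eef_rot: [-3.138, 1.57, -2.472]
force: [0.1, -0.4, -0.6]
grip_width: 0.0531
```

```bash
python3 - <<'E'
from h import *
s=snap('wrist','wrist18')
go([621,-48.8,8.5])
E
```

```text
tcp [620.7 -50.2 132.6] jaw ang 38.1 xaxis [-0.001 -0.001 -1.   ]
shift [4.137 0.031 0.039] q7 0.88
```

View pics/wrist18.png

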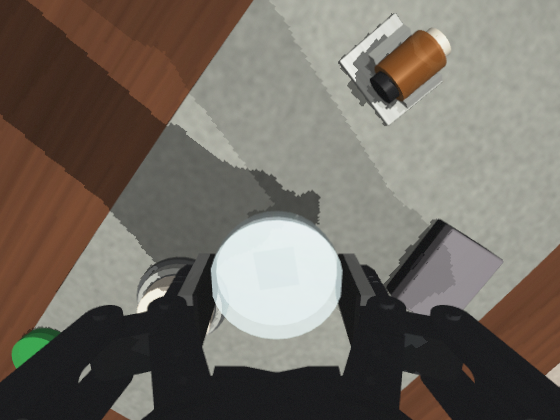

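The landing spot midway is clear, with the vial in its cradle at (410,65). Descend.

Emit:
step_arm --rows "0 0.8 0.03 0.035 0;0 0.8 0 0 0;0 0.8 0 0 0;0 0.7 0 0 0;0 0.5 0 0 0;0 0.3 0 0 0;0 0.15 0 0 0;0 0 0 0 0;0 0 0 0 0"

```text
time_s: 37.5
ee_pos: [0.6221, -0.0478, 0.0119]
eef_rot: [-0.642, 1.57, 0.024]
force: [0.0, -0.1, -1.0]
grip_width: 0.0534
```

```bash
python3 - <<'E'
from h import *
print(ctrl.get_obs()['force'])
go([621,-48.8,8])
E
```

```text
[ 0.00798243 -0.14962939 -1.01340828]
tcp [622.1 -47.8  11.9] jaw ang 38.2 xaxis [ 0.001  0.    -1.   ]
shift [ 0.131 -0.005 -0.049] q7 0.94
```

Emit:
step_arm --rows "0 0.07 0 0 0;0 0.05 0 0 0;0 0 0 0 0;0 0 0 0 0;80 0 0 0 0;100 0 0 0 0;100 0 0 0 0;100 0 0 0 0;100 -0.4 0 0 0;100 -0.8 0 0 0;100 -0.9 0 0 0;100 -0.9 0 0 0;100 -0.9 0 0 0;100 -0.9 0 0 0;100 -0.9 0 0 0;100 0 0 0 0;100 0 0 0 0"

```text
time_s: 39.62
ee_pos: [0.6211, -0.0476, 0.1785]
eef_rot: [1.942, 1.57, 2.609]
force: [-0.4, -0.0, -0.2]
grip_width: 0.0852
```

```bash
cat > chk.py <<'E'
from h import *
from scipy.optimize import least_squares
a='19'
for n in ['wrist','scene','side']:
    s=snap(n,n+a)
    for nm,c,r,lo,hi in [('dish',(621,-49),42,11,22),('holder',(614,-174),42,29,36),('block',(614,-174),25,45,60),('stub',(450,27),25,15,25),('box',(769,-14),55,20,30)]:
        try: print(nm,end=' ');obj(n+a,c,r,lo,hi)
        except Exception as e: print('none')
    P=cloud(s)*1000;hsv=cv2.cvtColor(s['pixels'],cv2.COLOR_RGB2HSV)
    for nm,c,ang,z in [('v1',(627.8,76.1),78.8,40),('v2',(483.8,369.8),101.7,45)]:
        m=(hsv[...,1]>120)&(hsv[...,2]>80)&(np.hypot(P[...,0]-c[0],P[...,1]-c[1])<30)&(P[...,2]>42)&(P[...,2]<70);Q=P[m]
        if len(Q)<20: continue
        t=np.radians(ang);ax=np.array([np.cos(t),np.sin(t)]);pr=np.array([np.sin(t),-np.cos(t)])
        d=Q[:,:2]-c
        r=least_squares(lambda q:np.hypot(d@pr-q[0],Q[:,2]-q[1])-14,[0,z],loss='soft_l1')
        al=d@ax; print(n,nm,'perp,z',r.x.round(1),'along',((np.percentile(al,1)+np.percentile(al,99))/2).round(1),len(Q),'rect ang',round(cv2.minAreaRect(Q[:,:2].astype(np.float32))[2],1))
o=ctrl.get_obs();print(o['time_s'],o['force'])
E
python3 chk.py
```

```text
dish wrist19 rect [array([621.7, -47.1]), array([54.2, 54.8]), np.float64(40.0)] circ [622.  -46.9] 27.6 mean [621.4 -46.3  15.8] n 2959
holder wrist19 rect [array([ 620.2, -161.3]), array([31.8, 60.1]), np.float64(62.4)] circ [ 614.2 -172.9] 30.2 mean [ 618.2 -158.3   31.7] n 1103
block wrist19 rect [array([ 618.3, -171. ]), array([23.1, 32.3]), np.float64(31.7)] circ [ 617.2 -172. ] 18.4 mean [ 618.7 -169.4   51.1] n 773
stub wrist19 rect [array([459.7,  15.7]), array([10.4,  1.4]), np.float64(40.2)] circ [459.3  16.2] 5.2 mean [460.   16.   17.2] n 24
box wrist19 rect [array([768.9, -14.1]), array([56.9, 74. ]), np.float64(7.5)] circ [767.6 -14.7] 45.1 mean [765.5  -5.4  25.7] n 3469
wrist v1 perp,z [ 0.  39.8] along -0.5 1659 rect ang 79.0
dish scene19 rect [array([622.1, -45.8]), array([54.2, 54.8]), np.float64(78.1)] circ [621.6 -45.7] 28.5 mean [622.4 -45.8  15.6] n 391
holder scene19 rect [array([ 614.1, -174.4]), array([58. , 58.7]), np.float64(50.2)] circ [ 614.8 -174.7] 30.3 mean [ 620.6 -172.9   31.9] n 232
block scene19 rect [array([ 614.8, -175.5]), array([31.7, 30. ]),
[... 599 characters left out ...]
er side19 rect [array([ 612.2, -167.1]), array([55.9, 46.6]), np.float64(9.6)] circ [ 613.8 -171. ] 30.8 mean [ 611.3 -163.1   32. ] n 107
block side19 rect [array([ 614.9, -173.8]), array([30.2, 37.5]), np.float64(33.7)] circ [ 615. -172.] 21.6 mean [ 614.1 -171.4   50.7] n 82
stub side19 rect [array([450. ,  29.2]), array([28.5, 28.2]), np.float64(85.2)] circ [451.   28.7] 16.8 mean [450.   29.   19.7] n 76
box side19 rect [array([767.8, -13.9]), array([58.9, 79. ]), np.float64(8.6)] circ [768.5 -14.2] 45.9 mean [768.  -11.1  25.6] n 370
side v1 perp,z [ 0.5 39.5] along 2.2 72 rect ang 87.5
side v2 perp,z [ 0.2 42.9] along -1.9 169 rect ang 10.8
39.775 [-0.17856652 -0.31680356  0.10535758]
```

View pics/wrist19.png

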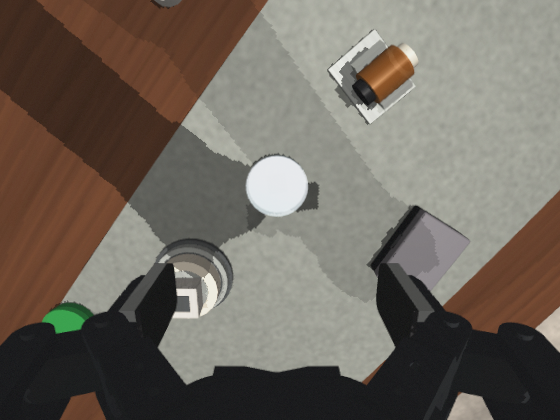

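View pics/scene19.png

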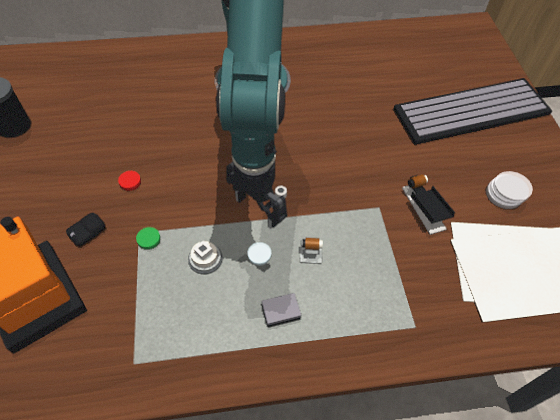

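The wrist view shows the dish flat at (277,185) and the vial in the cradle at (385,75). In the scene view the block and holder stack is on the stage at (204,255), and vial 2 is at the stop at (418,181). Everything checks, so I hand in.

```bash
python3 -c "
from cell import ctrl
print(ctrl.hand_in())"
```

```text
the job is handed in; nothing more can be done
None
```

The bench is set out as asked, and I handed the job in at about 40 s of the 107 s allowed. The hand-in gave no verdict.

The final camera checks showed:
- **Holder:** flat on the stage, less than 1 mm off its centre, top at 32 mm.
- **Block:** on the holder, about 1 mm off its centre.
- **Vial 1:** down in the V. It is within about 1 mm in height and across the groove, and within 0.5 mm along it by the wrist camera.
- **Vial 2:** rolled down to the stop, within about 2 mm of where vial 1 had been.
- **Dish:** flat on the bench on the stage–cradle line, about 127 mm from the stage and 123 mm from the cradle. It is plain all over, so the images cannot show which face is the lid. I took it to be the right way up at the start and never turned it over.
- **Stub and probe box:** not moved, as far as the cameras can tell. I did not touch the red and green look-alikes.

The side and scene cameras differed from the wrist camera by 1–3 mm on some points, and by more where the view of a part was partly blocked. Vial 1's angle also read about 9° off in the side view, against 0.2° in the wrist view and 2.7° in the scene view. I relied on the wrist values. Otherwise, no check failed.

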